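# Set up a die-cast box under the step drill

### The arm

A 7-joint arm with a two-finger parallel gripper is mounted at the origin on a cart in front of the work surface, level with it; the furniture and walls round the work are solid. World frame = base frame: x ahead of the robot, y to its left, z up, the work surface at z = 0. Lengths are in mm, angles in rad, forces in N, time in s.
With the tool pointing down it reaches from about 400 to 875 mm from the base axis. Payload 4.4 kg.
Tool frame: the origin (TCP) lies between the finger pads; the fingertips stand 22 mm ahead of it and the grasp point (between the pads) lies 3 mm ahead of it; z points along the fingers, y is the line along which they close (so a half turn about z gives the same grasp; the last joint's range is limited). The gripper opens to 85 mm and grips with 20 to 120 N. Pads are 22 mm wide; open, the fingers measure 114 mm over their backs; the gripper's body (76 mm by 85 mm) begins 54 mm behind the grasp point. The pads swing forward as they close: fully open they stand 13 mm farther back than shut.
Start: joints at [-1.239, 0.628, 0.038, 1.517, -0.027, 0.996, -0.02], TCP at [251.783, 599.269, 253.313] pointing down, gripper open.
Joint ranges: [-3.06, 3.06], [-0.37, 2.12], [-1.25, 1.32], [0.18, 2.47], [-1.1, 4.24], [0.23, 1.98], [-2.94, 2.94]. Speed limits (rad/s): [2.57, 2.57, 3.14, 3.14, 3.14, 3.14, 3.14].

### API

Orientations are given as [roll, pitch, yaw] about the fixed x, y, z axes, in that order (R = Rz(yaw) Ry(pitch) Rx(roll)).
In Python, from cell import ctrl gives the robot as it stands.
- The arm moves only by the tool step_arm, never from a script. Its argument "plan" is a list of rows, each an object of numbers: "dx", "dy", "dz": the shift along the tool's x, y, z scaled (see below); "ax", "ay", "az": the turn, a rotation vector about the tool's x, y, z scaled (see below); "gripper": the opening, from 0 (shut) to 1 (fully open). A call has 1 to 20 rows; each row shifts and turns the commanded pose from where the row before left it, along the tool's axes as they then stand; what a row does not reach is not made up. The controller multiplies each number of a shift by 0.3 m and each number of a turn by 90 degrees. A row lasts 1/8 s, in which the tool goes at most 62.5 mm and 10.7 degrees, less where a joint would pass 70% of its speed; a pose out of reach is approached as far as the arm can. A call with a number of a shift or a turn outside -1 to 1 is refused whole. A call with a gripper value outside its range is refused whole. The fingers move at their own pace and stop on an object; the grip force is fixed at half the most. Time passes only in rows, so rows that do not move let the fingers close. It gives the time, the measured TCP pose, the force, the opening and the grip force at its end, in the units of the state.
- ctrl.read_state(): the state, without advancing time (a new reading comes with each control period).
- ctrl.get_image(name): name is "scene" or "top"; returns a dict with "color" (384x512x3 uint8, red, green, blue), "range_z" (384x512 float32, mm along the optical axis (not along the pixel's ray), 0 where there is no reading), "fx", "fy", "cx", "cy" (pixels), "T" (4x4, takes a point from camera to world coordinates). Camera axes: x right, y down, z forward; pixel columns grow to the right and rows downward; lengths in mm; the calibration is good to about 2 mm. A picture is of the moment at which its call begins.
- ctrl.finish_job(): hands the job in; it is judged then, once.
The state is a dict: "clock": time; "qpos": joint angles; "qd": joint speeds; "tau": joint torques, N m; "eef_pos": TCP position; "tool_rot": TCP orientation; "force": force on the tool from outside, world axes, zero at the start; "torque": the same for the moment, N m; "width": finger opening in mm; "gripper_force": force on a finger pad.
Only numpy, scipy, OpenCV 4.12 (cv2) and the standard library are available. Lean on these libraries where they do the work, as an engineer would, in place of code of your own. Each camera call takes 0.05 s, during which the arm holds its last target. There are 200 camera calls.

### The job

The switched-off bench drill is to open up the pilot hole in the lid of the aluminium box. Push the box square against the drill table's fence and slide it along, without lifting it off the table, until the pilot hole is under the bit; then press the feed lever all the way down so that the point of the bit goes into the pilot hole, and let the lever come all the way back up. Leave the box lined up there, flush with the fence, and do not disturb the other things on the bench.

Things in the scene. Friction and masses are not known exactly. Their poses are not given: they have to be found in the camera images.
- fence_face (a point): Point on the bench drill's aluminium fence (28 mm high, 390 mm long): half-way along it, where its front face meets the table board. x: level, square to the fence, from the drill's front towards its column; y: along the fence, to the left seen from the robot; z up. The bit's axis is 37.5 mm in front of the fence face (-x) and 50 mm to the right (-y) of this point. Fixed.
- drill: The fixed bench drill; origin on the bench below the bit's axis, axes as fence_face. Its plywood table board is 30 mm above the bench and reaches 90 mm in front (-x) of the bit's axis, 250 mm to its left (+y) and 150 mm to its right. The fence is on the board, the steel column behind the fence.
- head (a point): Middle of the drill's grey head on the bit's axis, 250 mm above the bench, axes as fence_face. The head overhangs the fence and table, 41 mm to either side of the bit's axis and 43 mm in front of it, from 185 mm to 336 mm above the bench; chuck and bit hang below. Tools beside the bit must keep clear of it.
- bit_tip (a point): Point of the step drill bit in the chuck: a brass-coloured cone of steps, 2 mm wide at the point and 7 mm wide 7 mm above it. With the feed lever up it is 108 mm above the bench, 42 mm above the lid of the box. It moves straight down by 55.6 mm per rad of feed lever, 50 mm in all. Axes as fence_face.
- lever_knob (a point): Centre of the black ball knob (30 mm diameter) at the end of the feed lever, 140 mm from the hinge, on the right-hand side of the drill's head. The lever points to the front (fence -x); when up it slopes upwards by 0.5 rad from level, fully down it slopes 0.4 rad below level. It is pressed down from above or gripped.
- lever_hinge (a point): Point on the hinge axis of the feed lever, in the plane in which the knob swings, 235 mm above the bench, 40 mm behind (+x) and 75 mm to the right (-y) of the bit's axis. The hinge axis is level, parallel to the fence. Axes as fence_face.
- feed_lever (a joint): Angle of the feed lever in rad: 0 = up at rest, 0.9 = fully down at its stop, the point of the bit then 8 mm below the top of the box's lid. A spring lifts it back up when it is released; pressing the knob down takes about 3 to 7 N. If the bit meets the lid beside the hole, the lever stops short, at 0.75 to 0.8.
- box_centre (a point): Centre of the loose aluminium box, half-way up it. 75 mm (its x) by 150 mm (its y) by 36 mm high, 0.25 to 0.45 kg, flat-sided, lid with four corner screws. It starts on the table board to the left of the bit, a little off the fence and askew by up to 0.18 rad; it ends with its +x long side flat against the fence, its y along the fence's y.
- box: The same aluminium box; this origin is at the middle of its underside, axes as box_centre.
- pilot_hole (a point): Centre of the 11 mm round pilot hole, at the top surface of the box's lid (66 mm above the bench), with a scribed cross around it. It is on the lid's long middle line, so 37.5 mm from either long side, and 50 mm from the box's right-hand (-y) end; 25 mm from the middle of the box. Axes as box_centre.
- tub_screws: White round tub, 69 mm wide, 48 mm high, on the bench to the right in front of the drill; origin at its foot. To be left alone.
- tape_measure: Yellow tape measure, 80 x 36 x 64 mm, on the bench to the left in front of the drill; origin at its foot. To be left alone.
- contact_spray: Red spray can, 59 mm wide, 198 mm high, standing to the right behind the drill table; origin at its foot. To be left alone.

How it is judged (in metres and radians):
On the way:
1. the point of the bit is lowered into the pilot hole, at least 3 mm below the lid's top, with the feed lever at the bottom (value of joint feed_lever above 0.82 rad and z of bit_tip in the frame of pilot_hole below -0.003 m and horizontal distance between bit_tip and pilot_hole below 0.0045 m), for 0.1 s.
At the end, for the whole second after the job is handed in: The box lies still and flat on the table board, its long side parallel to the fence within 2 degrees, the centre of its pilot hole within 3.5 mm of the bit's axis, and the feed lever is back up (within 0.05 rad) (horizontal distance between bit_tip and pilot_hole below 0.0035 m and angle between the x axis of box_centre and the x axis of fence_face, either way round below 0.035 rad and z of box_centre in the frame of fence_face below 0.021 m and angle between box_centre's own z axis and vertical below 0.03 rad and value of joint feed_lever below 0.05 rad and linear speed of box below 0.01 m/s); the robot touches nothing.
It fails at once if the box is lifted more than 12 mm off the table board or tipped by more than 0.2 rad (z of box_centre in the frame of fence_face above 0.03 m or angle between box_centre's own z axis and vertical above 0.2 rad).
It fails at once if the tub, tape measure or spray can is moved by more than 30 mm (distance of any of tub_screws, tape_measure, contact_spray from where it was at the start of the episode above 0.03 m).
It also fails if it takes over 61 s, if anything falls off the work surface, if the arm or the gripper's body presses on something with over 40 N, if the wrist force passes 120 N, or if a joint passes its speed limit or range.

## Working session

There is one attempt and no reset: what is moved stays moved. The work goes in short steps, Python scripts to look and compute and a tool call to move; the robot and the scene stay as the last step left them, time stands still between calls to the robot, and variables do not carry over. Pictures are saved under pics/ and viewed, at most 10 in all, crops included, and the job is handed in when it is done.

Besides the shell and the picture viewer there is one more tool, called after "Request:" as name(argument=value, ...) on one line, values as JSON. step_arm: Moves the arm, as the interface text tells. Shifts and turns lie within -1 to 1; 1 stands for 0.3 m of shift or 90 degrees of turn. Its arguments: {"type":"object","properties":{"plan":{"type":"array"}},"required":["plan"]}

```bash
mkdir -p pics; ls
python3 - <<'E'
from cell import ctrl
import cv2,numpy as np
print(ctrl.read_state())
for n in("scene","top"):
    d=ctrl.get_image(n); cv2.imwrite(f"pics/{n}0.png",d["color"][:,:,::-1]); np.savez(f"{n}0.npz",**d)
    print(n,d["fx"],d["fy"],d["cx"],d["cy"],d["T"].round(3).tolist())
E
```

```text
pics
{'clock': 0.0, 'qpos': array([-1.23879232,  0.62932799,  0.03843532,  1.51836823, -0.02700102,
        0.99631016, -0.01999075]), 'qd': array([ 5.32344441e-04, -3.68188382e-04, -5.72902158e-04, -4.20518958e-04,
       -2.26393727e-04, -5.72033253e-06, -2.45572298e-05]), 'tau': array([ 7.26144162e-05, -5.63402724e+01,  1.22603115e+00, -1.93449318e+01,
        1.09580366e-02,  1.07557760e-02, -1.90517000e-05]), 'eef_pos': array([251.54859005, 598.71671478, 252.400616  ]), 'tool_rot': array([-3.13969679e+00,  1.94345743e-05,  2.74380271e+00]), 'force': array([0.14052636, 0.3030233 , 0.39613936]), 'torque': array([-0.05846829,  0.04205213, -0.01112393]), 'gripper_force': 0.0, 'width': 85.43178531658062}
scene 484.25076785316213 484.25076785316213 246.7111670024762 183.33145195941242 [[-0.632, -0.358, 0.687, -548.355], [-0.775, 0.321, -0.545, 936.205], [-0.025, -0.877, -0.48, 925.028], [0.0, 0.0, 0.0, 1.0]]
top 377.7360383339645 377.7360383339645 258.28186965227496 196.83053601860553 [[-0.357, -0.877, 0.32, 174.13], [-0.934, 0.335, -0.125, 217.502], [0.002, -0.344, -0.939, 1166.63], [0.0, 0.0, 0.0, 1.0]]
```

View pics/scene0.png

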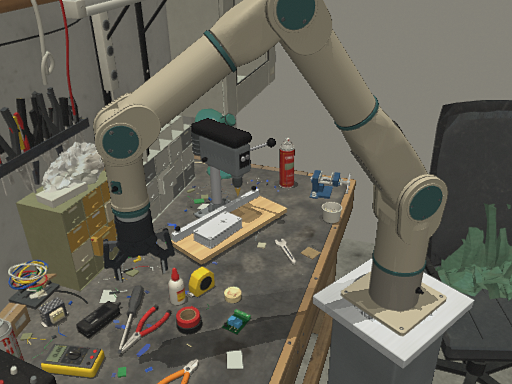

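View pics/top0.png

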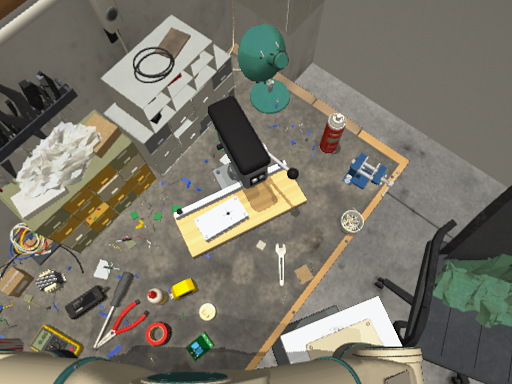

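The scene view shows the drill at about (225,150) and the box on the board at about (218,228). The top view shows the box at (222,218), the knob at (293,173) and the fence from (180,210) to about (250,180).

```bash
cat > h.py <<'E'
import numpy as np,cv2
def cloud(d):
    h,w=d["range_z"].shape; v,u=np.mgrid[:h,:w]; z=d["range_z"].astype(float)
    P=np.stack([(u-d["cx"])/d["fx"]*z,(v-d["cy"])/d["fy"]*z,z],-1)
    T=d["T"]; return P@T[:3,:3].T+T[:3,3]
E
python3 - <<'E'
from h import *
for n,(u0,u1,v0,v1) in {"top":(165,315,150,265),"scene":(165,300,170,265)}.items():
    d=dict(np.load(n+"0.npz")); W=cloud(d); ok=d["range_z"]>0
    roi=np.zeros(ok.shape,bool); roi[v0:v1,u0:u1]=1; ok&=roi
    c=d["color"].astype(int); sat=c.max(-1)-c.min(-1)
    for nm,m in {"board":(abs(W[...,2]-30)<5)&(sat>45),"boxtop":(abs(W[...,2]-66)<4)&(sat<40),"fence":(abs(W[...,2]-58)<3.5)&(sat<40)}.items():
        m=(m&ok).astype(np.uint8); k,l,s,_=cv2.connectedComponentsWithStats(m)
        for i in np.argsort(-s[1:,4])[:3]+1:
            p=W[l==i]; 
            if len(p)<25: continue
            r=cv2.minAreaRect(p[:,:2].astype(np.float32)); print(n,nm,len(p),"z",np.median(p[:,2]).round(1),"c",np.round(r[0],1),"sz",np.round(r[1],1),round(r[2],2), s[i][:4])
    if n=="top":
        for q in [(293,173),(227,212),(352,222),(183,288),(332,120),(285,170)]: print(q,c[q[1],q[0]],W[q[1],q[0]].round(1))
d=dict(np.load("top0.npz"));W=cloud(d)
m=(d["color"].max(-1)<50); m[:,:280]=0;m[:,305:]=0;m[:155]=0;m[190:]=0
print("knob top",m.sum(),np.median(W[m],0).round(1))
d=dict(np.load("scene0.npz"));W=cloud(d)
m=(d["color"].max(-1)<50); m[:,:262]=0;m[:,280:]=0;m[:135]=0;m[150:]=0
print("knob scene",m.sum(),np.median(W[m],0).round(1))
for n,b in(("top",(165,315,150,265)),("scene",(165,300,125,265))):
    d=np.load(n+"0.npz");i=d["color"][b[2]:b[3],b[0]:b[1],::-1]
    cv2.imwrite(f"pics/{n}_c.png",cv2.resize(i,None,fx=5,fy=5 if n=="top" else 4,interpolation=cv2.INTER_CUBIC))
E
```

```text
top board 2915 z 32.3 c [546.5 131.7] sz [148.5 400.2] 6.01 [173 170 134  87]
top boxtop 881 z 68.0 c [529.1 200.9] sz [ 76.6 149.4] 10.84 [194 196  54  44]
top boxtop 51 z 63.1 c [609.6 142.1] sz [18.1 63.4] 5.93 [222 182  18  13]
top fence 153 z 59.4 c [601.4 220. ] sz [ 20.4 116.3] 7.44 [192 190  33  21]
top fence 68 z 59.4 c [592.1 302.6] sz [19.5 60.3] 5.49 [174 204  18  14]
top fence 54 z 59.3 c [611.3 131.5] sz [18.7 59.9] 7.49 [226 181  18  13]
(293, 173) [56 55 52] [491.9   2.7 317. ]
(227, 212) [114 115 113] [540.1 177.8  58.5]
(352, 222) [163 150 128] [ 381.6 -182.6   16.4]
(183, 288) [247 246   0] [367.9 370.5  65. ]
(332, 120) [161 155 140] [ 662.  -209.1  179.3]
(285, 170) [232 194 132] [617.9 -49.1  31.6]
scene board 1600 z 31.6 c [537.3 137.3] sz [152.3 407.5] 3.23 [171 196 116  66]
scene board 32 z 29.5 c [ 646.6 -207.5] sz [50.8 22.2] 42.03 [280 179  14   5]
scene boxtop 591 z 67.3 c [529.6 205.6] sz [ 83.9 159.7] 9.95 [193 211  49  30]
scene fence 352 z 58.9 c [610.3 146.7] sz [ 26.2 389.5] 6.54 [171 189  88  48]
scene fence 71 z 58.2 c [492.9 203.1] sz [150.5  32.9] 88.41 [203 221  39  21]
scene fence 30 z 57.2 c [883.7 130.8] sz [  7.1 120.3] 32.79 [172 173  14  16]
knob top 88 [491.6   4.3 315.3]
knob scene 60 [489.6  11.2 308.6]
```

View pics/top_c.png

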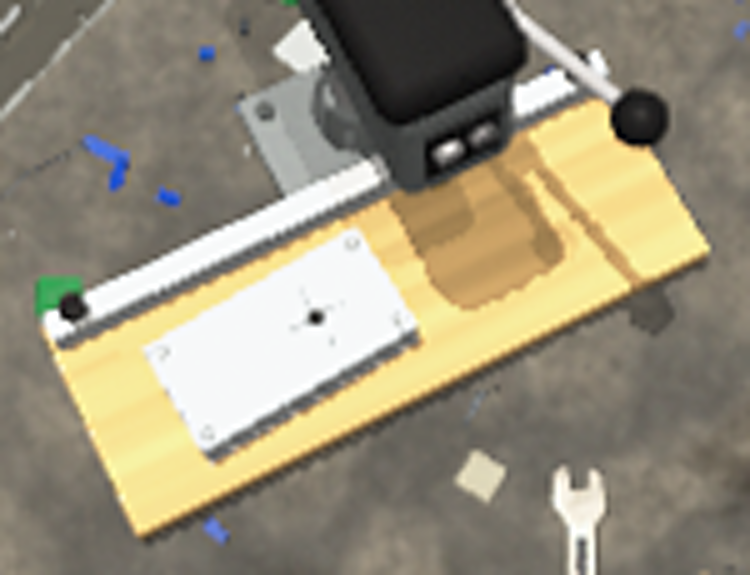

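The crop shows the hole at full-image (228.2,213.4), and the box slightly askew and clear of the fence. Next I'll refine the fence frame and the box pose within the same camera frame.

```bash
cat >> h.py <<'E'
def ext(q,ax,step=4,band=None,pc=(0.15,.85)):
    # per-bin min/max along axis ax -> robust edges (median) and slope of each
    o=1-ax; lo,hi=np.quantile(q[:,o],[.0,1.]); L=hi-lo; lo,hi=lo+pc[0]*L,lo+pc[1]*L
    b=np.arange(lo,hi,step); A=[]
    for x in b:
        s=q[(q[:,o]>=x)&(q[:,o]<x+step)]
        if len(s)>2: A.append((x+step/2,s[:,ax].min(),s[:,ax].max()))
    A=np.array(A); return [(np.median(A[:,k]).round(1),np.polyfit(A[:,0],A[:,k],1)[0].round(4)) for k in(1,2)]
def rot(a): return np.array([[np.cos(a),-np.sin(a)],[np.sin(a),np.cos(a)]])
def boxpose(d,psi,bit,roi):
    W=cloud(d); c=d["color"].astype(int); sat=c.max(-1)-c.min(-1); u0,u1,v0,v1=roi
    m=np.zeros(sat.shape,bool); m[v0:v1,u0:u1]=1
    m&=(abs(W[...,2]-67.5)<4)&(sat<40); k,l,s,_=cv2.connectedComponentsWithStats(m.astype(np.uint8))
    p=W[l==1+np.argmax(s[1:,4])][:,:2]; q=(p-bit)@rot(psi)
    r=cv2.minAreaRect(q.astype(np.float32)); print("box in bit/fence frame",np.round(r[0],1),np.round(r[1],1),round(r[2],2))
    return q
E
python3 - <<'E'
from h import *
psi=.108; bit=np.array([570,85.])
for n in("top","scene"):
    d=dict(np.load(n+"0.npz")); W=cloud(d); c=d["color"].astype(int); sat=c.max(-1)-c.min(-1)
    m=np.zeros(sat.shape,bool); m[150:265,165:315]=1
    q=(W[...,:2]-bit)@rot(psi)
    m&=(abs(W[...,2]-32)<3)&(sat>35)&(abs(q[...,0])<150)&(q[...,1]<300)&(q[...,1]>-200)
    Q=q[m]; print(n,"board x edges",ext(Q,0),"y edges",ext(Q[(Q[:,0]<0)],1))
    B=boxpose(d,psi,bit,(165,315,190,265)); print(ext(B,0),ext(B,1))
    f=(abs(W[...,2]-59)<3)&(sat<40)&(q[...,0]>20)&(q[...,0]<75)&(q[...,1]<260)&(q[...,1]>-160); F=q[f]
    print("fence",len(F),ext(F,0,pc=(0,1)),F[:,1].min().round(1),F[:,1].max().round(1),np.polyfit(F[:,1],F[:,0],1))
E
```

```text
top board x edges [(np.float64(-88.7), np.float64(-0.0074)), (np.float64(35.2), np.float64(0.0274))] y edges [(np.float64(-149.1), np.float64(-0.0098)), (np.float64(246.9), np.float64(0.0361))]
box in bit/fence frame [-28.  119.7] [ 76.6 149.3] 4.82
[(np.float64(-64.8), np.float64(-0.0766)), (np.float64(8.5), np.float64(-0.0755))] [(np.float64(46.4), np.float64(0.0747)), (np.float64(192.7), np.float64(0.0865))]
fence 363 [(np.float64(37.8), np.float64(-0.0099)), (np.float64(53.7), np.float64(-0.0118))] -146.3 244.2 [-1.02076032e-02  4.62944293e+01]
scene board x edges [(np.float64(-88.4), np.float64(-0.0119)), (np.float64(-43.9), np.float64(-0.3523))] y edges [(np.float64(-141.2), np.float64(0.0484)), (np.float64(253.8), np.float64(-0.0004))]
box in bit/fence frame [-27.9 124.8] [ 82.1 157.7] 5.25
[(np.float64(-66.5), np.float64(-0.0953)), (np.float64(8.0), np.float64(-0.1035))] [(np.float64(54.4), np.float64(0.1437)), (np.float64(200.7), np.float64(0.0045))]
fence 327 [(np.float64(38.4), np.float64(-0.0081)), (np.float64(53.1), np.float64(-0.007))] -137.7 251.7 [-6.10221004e-03  4.56685954e+01]
```

Request:
step_arm(plan=[{"az": -0.082,"gripper": 0.6},{"az": -0.082,"gripper": 0.6},{"az": -0.082,"gripper": 0.6},{"az": -0.082,"gripper": 0.6},{"dx": -0.063,"dy": -0.1785,"gripper": 0.6},{"dx": -0.063,"dy": -0.1785,"gripper": 0.6},{"dx": -0.063,"dy": -0.1785,"gripper": 0.6},{"dx": -0.063,"dy": -0.1785,"gripper": 0.6},{"dx": -0.063,"dy": -0.1785,"gripper": 0.6},{"dx": -0.063,"dy": -0.1785,"gripper": 0.6},{"dx": -0.063,"dy": -0.1785,"gripper": 0.6},{"dx": -0.063,"dy": -0.1785,"gripper": 0.6},{"gripper": 0.6},{"gripper": 0.6}])

```text
invalid input
```

Request:
step_arm(plan=[{"dx": 0,"dy": 0,"dz": 0,"ax": 0,"ay": 0,"az": -0.082,"gripper": 0.6},{"dx": 0,"dy": 0,"dz": 0,"ax": 0,"ay": 0,"az": -0.082,"gripper": 0.6},{"dx": 0,"dy": 0,"dz": 0,"ax": 0,"ay": 0,"az": -0.082,"gripper": 0.6},{"dx": 0,"dy": 0,"dz": 0,"ax": 0,"ay": 0,"az": -0.082,"gripper": 0.6},{"dx": -0.063,"dy": -0.1785,"dz": 0,"ax": 0,"ay": 0,"az": 0,"gripper": 0.6},{"dx": -0.063,"dy": -0.1785,"dz": 0,"ax": 0,"ay": 0,"az": 0,"gripper": 0.6},{"dx": -0.063,"dy": -0.1785,"dz": 0,"ax": 0,"ay": 0,"az": 0,"gripper": 0.6},{"dx": -0.063,"dy": -0.1785,"dz": 0,"ax": 0,"ay": 0,"az": 0,"gripper": 0.6},{"dx": -0.063,"dy": -0.1785,"dz": 0,"ax": 0,"ay": 0,"az": 0,"gripper": 0.6},{"dx": -0.063,"dy": -0.1785,"dz": 0,"ax": 0,"ay": 0,"az": 0,"gripper": 0.6},{"dx": -0.063,"dy": -0.1785,"dz": 0,"ax": 0,"ay": 0,"az": 0,"gripper": 0.6},{"dx": -0.063,"dy": -0.1785,"dz": 0,"ax": 0,"ay": 0,"az": 0,"gripper": 0.6},{"dx": 0,"dy": 0,"dz": 0,"ax": 0,"ay": 0,"az": 0,"gripper": 0.6},{"dx": 0,"dy": 0,"dz": 0,"ax": 0,"ay": 0,"az": 0,"gripper": 0.6}])

```text
clock: 1.85
eef_pos: [451.8, 191.8, 253.1]
tool_rot: [3.141, -0.001, -3.025]
force: [0.6, -0.2, -0.8]
width: 51.3
gripper_force: 0.0
```

Request:
step_arm(plan=[{"dx": 0,"dy": 0,"dz": 0.163,"ax": 0,"ay": 0,"az": 0,"gripper": 0.6},{"dx": 0,"dy": 0,"dz": 0.163,"ax": 0,"ay": 0,"az": 0,"gripper": 0.6},{"dx": 0,"dy": 0,"dz": 0.163,"ax": 0,"ay": 0,"az": 0,"gripper": 0.6},{"dx": 0,"dy": 0,"dz": 0.163,"ax": 0,"ay": 0,"az": 0,"gripper": 0.6},{"dx": 0,"dy": 0,"dz": 0,"ax": 0,"ay": 0,"az": 0,"gripper": 0.6},{"dx": -0.025,"dy": 0,"dz": 0,"ax": 0,"ay": 0,"az": 0,"gripper": 0.6},{"dx": -0.025,"dy": 0,"dz": 0,"ax": 0,"ay": 0,"az": 0,"gripper": 0.6},{"dx": -0.025,"dy": 0,"dz": 0,"ax": 0,"ay": 0,"az": 0,"gripper": 0.6},{"dx": -0.02,"dy": 0,"dz": 0,"ax": 0,"ay": 0,"az": 0,"gripper": 0.6},{"dx": -0.02,"dy": 0,"dz": 0,"ax": 0,"ay": 0,"az": 0,"gripper": 0.6},{"dx": -0.02,"dy": 0,"dz": 0,"ax": 0,"ay": 0,"az": 0,"gripper": 0.6},{"dx": -0.02,"dy": 0,"dz": 0,"ax": 0,"ay": 0,"az": 0,"gripper": 0.6},{"dx": 0,"dy": 0,"dz": 0,"ax": 0,"ay": 0,"az": 0,"gripper": 0.6}])

```text
clock: 3.48
eef_pos: [499.6, 196.9, 57.6]
tool_rot: [3.141, 0.002, -3.025]
force: [0.3, -0.0, 0.1]
width: 51.3
gripper_force: 0.2
```

Run:
```python
from h import *; from cell import ctrl
d=ctrl.get_image("top"); boxpose(d,.117,np.array([569.5,84.5]),(165,315,180,265))
cv2.imwrite("pics/a.png",cv2.resize(d["color"][140:265,165:315,::-1],None,fx=4,fy=4,interpolation=2))
```

```text
box in bit/fence frame [ -7.3 171.3] [42.2 76.6] 88.6
```

View pics/a.png

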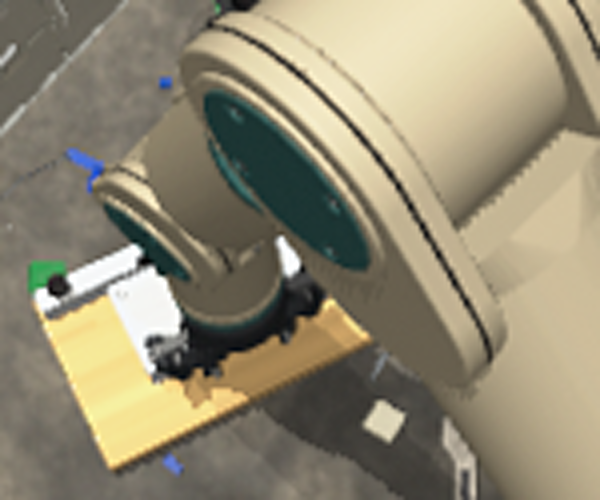

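Request:
step_arm(plan=[{"dx": -0.006,"dy": 0,"dz": 0,"ax": 0,"ay": 0,"az": 0,"gripper": 0.6},{"dx": -0.006,"dy": 0,"dz": 0,"ax": 0,"ay": 0,"az": 0,"gripper": 0.6},{"dx": -0.006,"dy": 0,"dz": 0,"ax": 0,"ay": 0,"az": 0,"gripper": 0.6},{"dx": -0.006,"dy": 0,"dz": 0,"ax": 0,"ay": 0,"az": 0,"gripper": 0.6},{"dx": 0,"dy": 0,"dz": 0,"ax": 0,"ay": 0,"az": 0,"gripper": 0.6}])

```text
clock: 4.15
eef_pos: [506.4, 198.0, 57.7]
tool_rot: [3.141, 0.002, -3.024]
force: [-0.0, -0.3, -0.1]
width: 51.2
gripper_force: 0.3
```

Request:
step_arm(plan=[{"dx": -0.005,"dy": 0,"dz": 0,"ax": 0,"ay": 0,"az": 0,"gripper": 0.6},{"dx": 0,"dy": 0,"dz": 0,"ax": 0,"ay": 0,"az": 0,"gripper": 0.6}])

```text
clock: 4.4
eef_pos: [506.7, 198.0, 57.7]
tool_rot: [-3.142, -0.0, -3.024]
force: [-3.6, -0.6, 0.9]
width: 51.3
gripper_force: 1.4
```

Request:
step_arm(plan=[{"dx": -0.006,"dy": 0,"dz": 0,"ax": 0,"ay": 0,"az": 0,"gripper": 0.6},{"dx": -0.006,"dy": 0,"dz": 0,"ax": 0,"ay": 0,"az": 0,"gripper": 0.6},{"dx": 0,"dy": 0,"dz": 0,"ax": 0,"ay": 0,"az": 0,"gripper": 0.6},{"dx": 0,"dy": 0,"dz": 0,"ax": 0,"ay": 0,"az": 0,"gripper": 0.6}])

```text
clock: 4.9
eef_pos: [508.3, 198.2, 57.6]
tool_rot: [-3.141, -0.004, -3.024]
force: [-7.6, 0.0, 4.6]
width: 51.3
gripper_force: 3.8
```

Request:
step_arm(plan=[{"dx": 0.1,"dy": 0,"dz": 0,"ax": 0,"ay": 0,"az": 0,"gripper": 0.6},{"dx": 0,"dy": 0,"dz": -0.14,"ax": 0,"ay": 0,"az": 0,"gripper": 0.6},{"dx": 0,"dy": 0,"dz": -0.133,"ax": 0,"ay": 0,"az": 0,"gripper": 0.6},{"dx": 0,"dy": 0.175,"dz": 0,"ax": 0,"ay": 0,"az": 0,"gripper": 0.6},{"dx": 0,"dy": 0.175,"dz": 0,"ax": 0,"ay": 0,"az": 0,"gripper": 0.6},{"dx": -0.13,"dy": 0,"dz": 0,"ax": 0,"ay": 0,"az": 0,"gripper": 0.6},{"dx": -0.13,"dy": 0,"dz": 0,"ax": 0,"ay": 0,"az": 0,"gripper": 0.6},{"dx": 0,"dy": 0,"dz": 0,"ax": 0,"ay": 0,"az": 0.1,"gripper": 0.45},{"dx": 0,"dy": 0,"dz": 0,"ax": 0,"ay": 0,"az": 0.1,"gripper": 0.45},{"dx": 0,"dy": 0,"dz": 0,"ax": 0,"ay": 0,"az": 0.1,"gripper": 0.45},{"dx": 0,"dy": 0,"dz": 0,"ax": 0,"ay": 0,"az": 0.1,"gripper": 0.45},{"dx": 0,"dy": 0,"dz": 0,"ax": 0,"ay": 0,"az": 0.1,"gripper": 0.45},{"dx": 0,"dy": 0,"dz": 0,"ax": 0,"ay": 0,"az": 0.1,"gripper": 0.45},{"dx": 0,"dy": 0,"dz": 0,"ax": 0,"ay": 0,"az": 0.1,"gripper": 0.45},{"dx": 0,"dy": 0,"dz": 0,"ax": 0,"ay": 0,"az": 0.1,"gripper": 0.45},{"dx": 0,"dy": 0,"dz": 0,"ax": 0,"ay": 0,"az": 0.1,"gripper": 0.45},{"dx": 0,"dy": 0,"dz": 0,"ax": 0,"ay": 0,"az": 0.1,"gripper": 0.45},{"dx": 0,"dy": 0,"dz": 0,"ax": 0,"ay": 0,"az": 0,"gripper": 0.45}])

```text
clock: 7.15
eef_pos: [547.0, 308.8, 139.8]
tool_rot: [3.139, 0.0, 1.69]
force: [0.4, 0.4, 0.7]
width: 38.1
gripper_force: 0.0
```

Run:
```python
from h import *; from cell import ctrl
s=ctrl.read_state(); b=np.array([569.5,84.5]); print(s["qpos"].round(2),(s["eef_pos"][:2]-b)@rot(.117))
for n in("top","scene"):
    d=ctrl.get_image(n); q=boxpose(d,.117,b,(165,315,170,265)); print(ext(q,0),ext(q,1))
    cv2.imwrite(f"pics/b{n}.png",d["color"][:,:,::-1])
i=np.vstack([cv2.resize(cv2.imread(f"pics/b{n}.png")[100:260,140:320],None,fx=2.4 if n=="x" else 1.85,fy=1.85,interpolation=2) for n in("top","scene")]); cv2.imwrite("pics/b.png",i)
```

```text
[-0.78  0.76  0.38  1.69 -0.38  0.76 -0.1 ] [  3.83588736 225.34893381]
box in bit/fence frame [ 5.6 90.4] [94.2 85.4] 89.55
[(np.float64(-36.2), np.float64(-0.0037)), (np.float64(37.9), np.float64(0.0393))] [(np.float64(45.0), np.float64(-0.0174)), (np.float64(134.7), np.float64(-0.0095))]
box in bit/fence frame [  5.4 124.8] [154.6  91.2] 89.42
[(np.float64(-37.0), np.float64(0.0118)), (np.float64(37.0), np.float64(0.0289))] [(np.float64(50.8), np.float64(-0.0492)), (np.float64(197.8), np.float64(-0.0264))]
```

View pics/b.png

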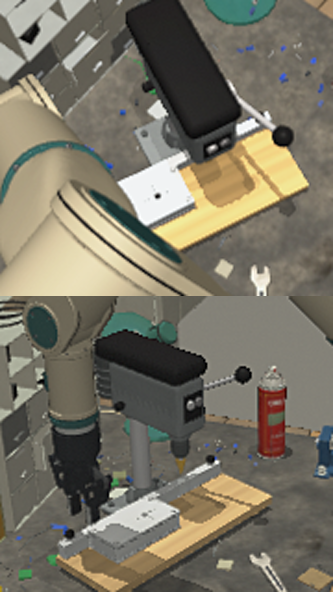

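Request:
step_arm(plan=[{"dx": 0,"dy": -0.033,"dz": 0,"ax": 0,"ay": 0,"az": 0,"gripper": 0.35},{"dx": 0,"dy": 0,"dz": 0.14,"ax": 0,"ay": 0,"az": 0,"gripper": 0.35},{"dx": 0,"dy": 0,"dz": 0.135,"ax": 0,"ay": 0,"az": 0,"gripper": 0.35},{"dx": -0.025,"dy": 0,"dz": 0,"ax": 0,"ay": 0,"az": 0,"gripper": 0.35},{"dx": -0.025,"dy": 0,"dz": 0,"ax": 0,"ay": 0,"az": 0,"gripper": 0.35},{"dx": -0.025,"dy": 0,"dz": 0,"ax": 0,"ay": 0,"az": 0,"gripper": 0.35},{"dx": -0.025,"dy": 0,"dz": 0,"ax": 0,"ay": 0,"az": 0,"gripper": 0.35},{"dx": -0.025,"dy": 0,"dz": 0,"ax": 0,"ay": 0,"az": 0,"gripper": 0.35},{"dx": -0.025,"dy": 0,"dz": 0,"ax": 0,"ay": 0,"az": 0,"gripper": 0.35},{"dx": -0.025,"dy": 0,"dz": 0,"ax": 0,"ay": 0,"az": 0,"gripper": 0.35},{"dx": -0.025,"dy": 0,"dz": 0,"ax": 0,"ay": 0,"az": 0,"gripper": 0.35},{"dx": -0.025,"dy": 0,"dz": 0,"ax": 0,"ay": 0,"az": 0,"gripper": 0.35},{"dx": -0.025,"dy": 0,"dz": 0,"ax": 0,"ay": 0,"az": 0,"gripper": 0.35},{"dx": -0.025,"dy": 0,"dz": 0,"ax": 0,"ay": 0,"az": 0,"gripper": 0.35},{"dx": -0.025,"dy": 0,"dz": 0,"ax": 0,"ay": 0,"az": 0,"gripper": 0.35},{"dx": 0,"dy": 0,"dz": 0,"ax": 0,"ay": 0,"az": 0,"gripper": 0.35}])

```text
clock: 9.25
eef_pos: [547.0, 218.2, 58.3]
tool_rot: [3.14, -0.001, 1.688]
force: [-0.9, 3.0, 2.9]
width: 30.1
gripper_force: 1.5
```

Run:
```python
from h import *; from cell import ctrl
s=ctrl.read_state(); b=np.array([569.5,84.5]); print((s["eef_pos"][:2]-b)@rot(.117))
for n in("top","scene"):
    d=ctrl.get_image(n); q=boxpose(d,.117,b,(165,315,165,265)); print(ext(q,0),ext(q,1)); np.savez(n+"1.npz",**d)
cv2.imwrite("pics/c.png",cv2.resize(d["color"][150:270,165:295,::-1],None,fx=5,fy=5,interpolation=2))
```

```text
[ -6.71033734 135.39456   ]
box in bit/fence frame [-10.  -16.6] [54.1 25.1] 4.63
[(np.float64(-34.3), np.float64(0.8306)), (np.float64(15.1), np.float64(-0.0411))] [(np.float64(-25.8), np.float64(-0.0141)), (np.float64(-5.4), np.float64(0.163))]
box in bit/fence frame [ 2.5 51. ] [152.7  82.3] 89.65
[(np.float64(-35.9), np.float64(-0.052)), (np.float64(34.3), np.float64(-0.7532))] [(np.float64(-19.7), np.float64(0.1826)), (np.float64(54.5), np.float64(-0.9789))]
```

View pics/c.png

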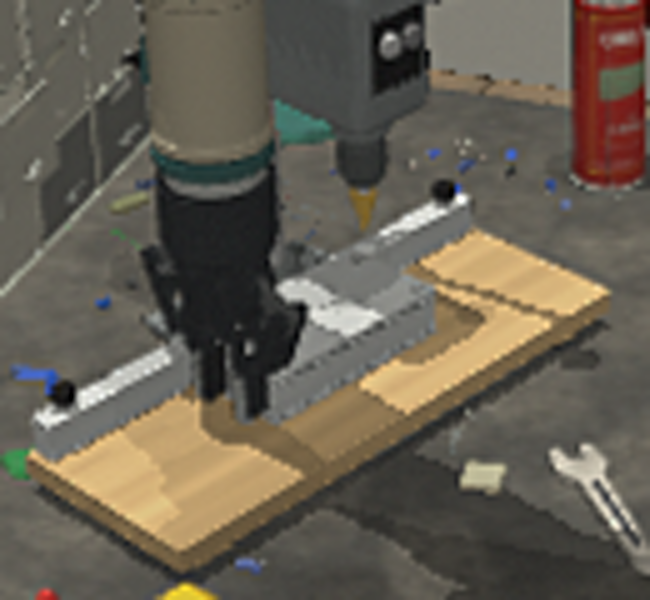

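The scene crop shows the bit tip at full-image (237.6,196), and the box moved to the right with about 23 mm still to go. I'll cross-check that using the bit tip ray.

Run:
```python
from h import *
b=np.array([569.5,84.5]); d=dict(np.load("scene1.npz")); W=cloud(d)
c=d["color"].astype(int); m=(c[...,0]-c[...,2]>50); m[:180]=0;m[199:]=0;m[:,:230]=0;m[:,246:]=0
v,u=np.nonzero(m); print([(r,u[v==r].min(),u[v==r].max()) for r in np.unique(v)])
print("bit pts", np.median(W[m],0).round(1), (np.median(W[m],0)[:2]-b)@rot(.117))
A=np.polyfit(v,u,1); r=v.max()+.5; uu=np.polyval(A,r)
def ray(u,v,z):
    T=d["T"]; k=T[:3,:3]@np.array([(u-d["cx"])/d["fx"],(v-d["cy"])/d["fy"],1]); o=T[:3,3]; return (o+k*(z-o[2])/k[2])
for z in(108,109.6): print(uu,r,(ray(uu,r,z)[:2]-b)@rot(.117))
# box right top edge / front edge precise: lid points by y-bins
q=(W[...,:2]-b)@rot(.117); M=(abs(W[...,2]-67.5)<2.5)&(abs(q[...,0])<37)&(q[...,1]>-40)&(q[...,1]<60)
for lo in range(-36,36,6):
    s=M&(q[...,0]>=lo)&(q[...,0]<lo+6)
    if s.sum()>3: print(lo,q[s][:,1].min().round(1),end="; ")
print()
for lo in range(-24,60,8):
    s=M&(q[...,1]>=lo)&(q[...,1]<lo+8)
    if s.sum()>3: print(lo,q[s][:,0].min().round(1),end="; ")
```

```text
[(np.int64(188), np.int64(235), np.int64(239)), (np.int64(189), np.int64(235), np.int64(239)), (np.int64(190), np.int64(236), np.int64(239)), (np.int64(191), np.int64(236), np.int64(239)), (np.int64(192), np.int64(236), np.int64(238)), (np.int64(193), np.int64(237), np.int64(238)), (np.int64(194), np.int64(237), np.int64(238)), (np.int64(195), np.int64(237), np.int64(237))]
bit pts [567.3  93.2 134.8] [-1.19180375  8.87017325]
237.57275132275132 195.5 [5.97344779 0.26770801]
237.57275132275132 195.5 [3.98230178 2.17923326]
-36 -15.9; -30 -21.7; -24 -22.8; -18 -21.8; -12 -19.7; -6 -22.0; 0 -18.9; 6 -11.3; 12 -21.4; 18 -20.9; 24 -15.1; 30 -8.7; 
-24 -36.8; -16 -35.2; -8 -36.3; 0 -31.8; 8 -32.2; 16 -36.9; 24 -34.8; 32 -36.2; 40 -32.4; 48 -34.7; 56 -36.5;
```

Request:
step_arm(plan=[{"dx": -0.0074,"dy": 0,"dz": 0,"ax": 0,"ay": 0,"az": 0,"gripper": 0.35},{"dx": -0.0074,"dy": 0,"dz": 0,"ax": 0,"ay": 0,"az": 0,"gripper": 0.35},{"dx": -0.0074,"dy": 0,"dz": 0,"ax": 0,"ay": 0,"az": 0,"gripper": 0.35},{"dx": -0.0074,"dy": 0,"dz": 0,"ax": 0,"ay": 0,"az": 0,"gripper": 0.35},{"dx": -0.0074,"dy": 0,"dz": 0,"ax": 0,"ay": 0,"az": 0,"gripper": 0.35},{"dx": -0.0074,"dy": 0,"dz": 0,"ax": 0,"ay": 0,"az": 0,"gripper": 0.35},{"dx": -0.0074,"dy": 0,"dz": 0,"ax": 0,"ay": 0,"az": 0,"gripper": 0.35},{"dx": -0.0074,"dy": 0,"dz": 0,"ax": 0,"ay": 0,"az": 0,"gripper": 0.35},{"dx": -0.0074,"dy": 0,"dz": 0,"ax": 0,"ay": 0,"az": 0,"gripper": 0.35},{"dx": -0.0074,"dy": 0,"dz": 0,"ax": 0,"ay": 0,"az": 0,"gripper": 0.35},{"dx": 0,"dy": 0,"dz": 0,"ax": 0,"ay": 0,"az": 0,"gripper": 0.35}])

```text
clock: 10.72
eef_pos: [549.1, 196.5, 57.3]
tool_rot: [3.142, -0.001, 1.689]
force: [-1.2, 4.6, 3.1]
width: 29.8
gripper_force: 2.4
```

Run:
```python
from h import *; from cell import ctrl
s=ctrl.read_state(); b=np.array([569.5,84.5]); print((s["eef_pos"][:2]-b)@rot(.117))
```

```text
[ -7.17682994 113.62207891]
```

Request:
step_arm(plan=[{"dx": 0.06,"dy": 0,"dz": 0,"ax": 0,"ay": 0,"az": 0,"gripper": 0.35},{"dx": 0.12,"dy": 0,"dz": -0.1,"ax": 0,"ay": 0,"az": 0,"gripper": 0.35},{"dx": 0.12,"dy": 0,"dz": -0.15,"ax": 0,"ay": 0,"az": 0,"gripper": 0.35},{"dx": 0.12,"dy": 0,"dz": -0.15,"ax": 0,"ay": 0,"az": 0,"gripper": 0.35},{"dx": 0.12,"dy": 0,"dz": -0.15,"ax": 0,"ay": 0,"az": 0,"gripper": 0.35},{"dx": 0.12,"dy": 0,"dz": 0,"ax": 0,"ay": 0,"az": 0,"gripper": 0.35},{"dx": 0,"dy": 0,"dz": 0,"ax": 0,"ay": 0,"az": 0,"gripper": 0.35}])

```text
clock: 11.6
eef_pos: [524.0, 396.9, 221.7]
tool_rot: [-3.141, -0.001, 1.695]
force: [-0.2, 0.1, -1.0]
width: 29.7
gripper_force: 0.0
```

Run:
```python
from h import *; from cell import ctrl
s=ctrl.read_state(); b=np.array([569.5,84.5]); print(s["qpos"].round(2))
for n in("top","scene"):
    d=ctrl.get_image(n); q=boxpose(d,.117,b,(165,315,165,265)); q=q[q[:,0]<37.5]; print(ext(q,0),ext(q,1)); np.savez(n+"2.npz",**d)
    cv2.imwrite(f"pics/d{n}.png",cv2.resize(d["color"][140:260,165:310,::-1],None,fx=4,fy=4,interpolation=2))
cv2.imwrite("pics/d.png",cv2.resize(np.vstack([cv2.imread(f"pics/d{n}.png") for n in("top","scene")]),None,fx=.62,fy=.62))
```

```text
[-0.94  0.71  0.44  1.54 -0.34  0.97 -0.28]
box in bit/fence frame [ 3.1 24.9] [149.   81.1] 89.63
[(np.float64(-36.3), np.float64(0.0051)), (np.float64(34.6), np.float64(0.2713))] [(np.float64(-47.1), np.float64(0.8328)), (np.float64(98.4), np.float64(-0.0061))]
box in bit/fence frame [ 4.3 31.1] [156.6  89.3] 89.62
[(np.float64(-35.7), np.float64(-0.0252)), (np.float64(34.7), np.float64(-0.0016))] [(np.float64(-42.6), np.float64(-0.0625)), (np.float64(105.7), np.float64(-0.0291))]
```

View pics/d.png

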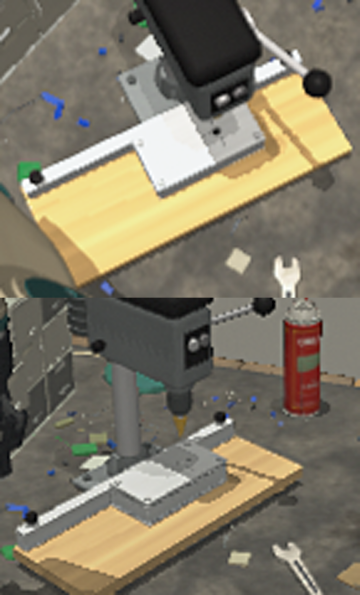

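The top crop shows the hole at full-image (252,193) beside the head, with the box square and flush. Both cameras put the hole within about 1 mm of the bit. Next is the lever.

Request:
step_arm(plan=[{"dx": 0,"dy": 0,"dz": -0.054,"ax": 0,"ay": 0,"az": -0.1,"gripper": 0},{"dx": 0,"dy": 0,"dz": -0.054,"ax": 0,"ay": 0,"az": -0.1,"gripper": 0},{"dx": 0,"dy": 0,"dz": -0.054,"ax": 0,"ay": 0,"az": -0.1,"gripper": 0},{"dx": 0,"dy": 0,"dz": -0.054,"ax": 0,"ay": 0,"az": -0.1,"gripper": 0},{"dx": 0,"dy": 0,"dz": -0.054,"ax": 0,"ay": 0,"az": -0.1,"gripper": 0},{"dx": 0,"dy": 0,"dz": -0.054,"ax": 0,"ay": 0,"az": -0.1,"gripper": 0},{"dx": 0,"dy": 0,"dz": -0.054,"ax": 0,"ay": 0,"az": -0.1,"gripper": 0},{"dx": 0,"dy": 0,"dz": -0.054,"ax": 0,"ay": 0,"az": -0.1,"gripper": 0},{"dx": 0,"dy": 0,"dz": -0.054,"ax": 0,"ay": 0,"az": -0.1,"gripper": 0},{"dx": 0,"dy": 0,"dz": -0.054,"ax": 0,"ay": 0,"az": -0.1,"gripper": 0},{"dx": 0.118,"dy": 0,"dz": 0,"ax": 0,"ay": 0,"az": 0,"gripper": 0},{"dx": 0.118,"dy": 0,"dz": 0,"ax": 0,"ay": 0,"az": 0,"gripper": 0},{"dx": 0.118,"dy": 0,"dz": 0,"ax": 0,"ay": 0,"az": 0,"gripper": 0},{"dx": 0.118,"dy": 0,"dz": 0,"ax": 0,"ay": 0,"az": 0,"gripper": 0}])

```text
clock: 13.45
eef_pos: [385.0, 373.6, 383.3]
tool_rot: [-3.14, -0.001, -3.027]
force: [0.5, 0.8, 0.3]
width: -0.0
gripper_force: 0.0
```

Request:
step_arm(plan=[{"dx": 0,"dy": -0.1624,"dz": 0,"ax": 0,"ay": 0,"az": 0,"gripper": 0},{"dx": 0,"dy": -0.1624,"dz": 0,"ax": 0,"ay": 0,"az": 0,"gripper": 0},{"dx": 0,"dy": -0.1624,"dz": 0,"ax": 0,"ay": 0,"az": 0,"gripper": 0},{"dx": 0,"dy": -0.1624,"dz": 0,"ax": 0,"ay": 0,"az": 0,"gripper": 0},{"dx": 0,"dy": -0.1624,"dz": 0,"ax": 0,"ay": 0,"az": 0,"gripper": 0},{"dx": 0,"dy": -0.1624,"dz": 0,"ax": 0,"ay": 0,"az": 0,"gripper": 0},{"dx": 0,"dy": -0.1624,"dz": 0,"ax": 0,"ay": 0,"az": 0,"gripper": 0},{"dx": 0,"dy": -0.1624,"dz": 0,"ax": 0,"ay": 0,"az": 0,"gripper": 0},{"dx": 0,"dy": 0,"dz": 0,"ax": 0,"ay": -0.1115,"az": 0,"gripper": 0},{"dx": 0,"dy": 0,"dz": 0,"ax": 0,"ay": -0.1115,"az": 0,"gripper": 0},{"dx": 0,"dy": 0,"dz": 0,"ax": 0,"ay": 0,"az": 0,"gripper": 0}])

```text
clock: 14.82
eef_pos: [426.8, -13.1, 382.4]
tool_rot: [3.14, 0.345, -3.028]
force: [1.0, 0.1, -0.2]
width: 0.2
gripper_force: 0.0
```

```bash
cat >> h.py <<'E'
b=np.array([569.5,84.5])
def plan(s,pts):
    from scipy.spatial.transform import Rotation as Ro
    R=Ro.from_euler("xyz",s["tool_rot"]).as_matrix(); p=s["eef_pos"]
    print("frame",(p[:2]-b)@rot(.117),p[2],"tool z",R[:,2].round(3),"tool y",R[:,1].round(3), s["force"].round(1))
    for t in pts:
        w=np.r_[b+rot(.117)@t[:2],t[2]]; print(t,(R.T@(w-p)/300).round(4)); p=w
E
python3 - <<'E'
from h import *; from cell import ctrl
s=ctrl.read_state()
K=lambda th:(40-140*np.cos(th)-12.7,-74.,235+140*np.sin(th)+34.8)
plan(s,[np.add(K(.5),(0,0,20)),K(.5)]+[K(t) for t in np.arange(.4,-.41,-.1)]+[np.add(K(-.4),(0,0,-4))])
E
```

```text
frame [-153.16500305  -80.26474552] 382.3525826566474 tool z [ 0.336  0.039 -0.941] tool y [-0.114  0.994  0.001] [ 1.   0.1 -0.2]
[-95.56155866 -74.         356.9195754 ] [-0.1519  0.0214  0.1448]
(np.float64(-95.5615586646522), -74.0, np.float64(336.91957540458844)) [ 0.0226 -0.0001  0.0627]
(np.float64(-101.64853916040393), -74.0, np.float64(324.3185679232111)) [ 0.0333 -0.0001  0.0327]
(np.float64(-106.44710847758485), -74.0, np.float64(311.17282893258755)) [ 0.0299 -0.0001  0.0358]
(np.float64(-109.90932089777384), -74.0, np.float64(297.6137063113086)) [ 0.0262 -0.0001  0.0386]
(np.float64(-112.0005831389236), -74.0, np.float64(283.77667833055597)) [ 0.0222 -0.0001  0.041 ]
(np.float64(-112.7), -74.0, np.float64(269.8)) [ 0.018  -0.0001  0.0431]
(np.float64(-112.00058313892363), -74.0, np.float64(255.82332166944406)) [ 0.0136 -0.      0.0446]
(np.float64(-109.90932089777384), -74.0, np.float64(241.98629368869143)) [ 0.0091 -0.      0.0458]
(np.float64(-106.44710847758485), -74.0, np.float64(228.42717106741247)) [ 0.0044 -0.      0.0464]
(np.float64(-101.64853916040393), -74.0, np.float64(215.28143207678897)) [-0.0002  0.      0.0466]
[-101.64853916  -74.          211.28143208] [ 0.0045 -0.      0.0125]
```

Request:
step_arm(plan=[{"dx": -0.076,"dy": 0.0107,"dz": 0.0724,"ax": 0,"ay": 0,"az": 0,"gripper": 0},{"dx": -0.076,"dy": 0.0107,"dz": 0.0724,"ax": 0,"ay": 0,"az": 0,"gripper": 0},{"dx": 0.0113,"dy": 0,"dz": 0.0313,"ax": 0,"ay": 0,"az": 0,"gripper": 0},{"dx": 0.0113,"dy": 0,"dz": 0.0313,"ax": 0,"ay": 0,"az": 0,"gripper": 0},{"dx": 0.0167,"dy": 0,"dz": 0.0163,"ax": 0,"ay": 0,"az": 0,"gripper": 0},{"dx": 0.0167,"dy": 0,"dz": 0.0163,"ax": 0,"ay": 0,"az": 0,"gripper": 0},{"dx": 0.0299,"dy": 0,"dz": 0.0358,"ax": 0,"ay": 0,"az": 0,"gripper": 0},{"dx": 0,"dy": 0,"dz": 0,"ax": 0,"ay": 0,"az": 0,"gripper": 0}])

```text
clock: 15.82
eef_pos: [474.8, 0.1, 312.2]
tool_rot: [3.141, 0.347, -3.025]
force: [-7.5, -1.1, 6.1]
width: -0.0
gripper_force: 3.7
```

Run:
```python
from h import *; from cell import ctrl
s=ctrl.read_state(); plan(s,[])
d=ctrl.get_image("scene"); cv2.imwrite("pics/e.png",cv2.resize(d["color"][90:250,170:330,::-1],None,fx=3.7,fy=3.7,interpolation=2))
```

```text
frame [-103.93251808  -72.79591666] 312.23236352020353 tool z [ 0.337  0.04  -0.941] tool y [-0.116  0.993  0.   ] [-7.5 -1.1  6.1]
```

View pics/e.png

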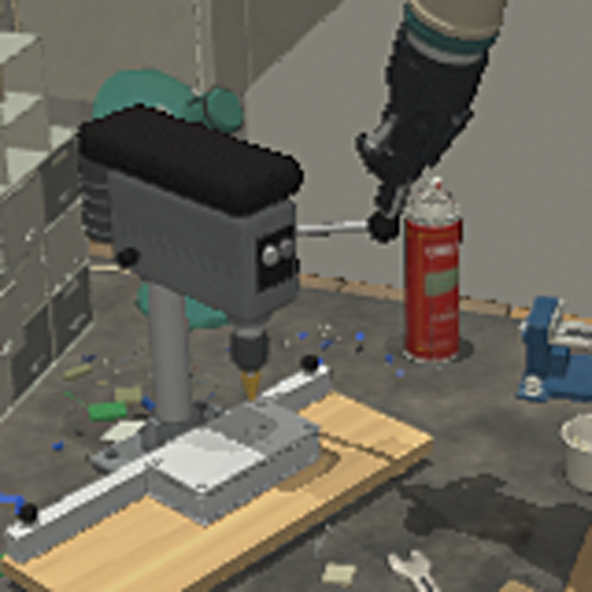

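The scene crop shows the fingertip on the knob at about (273,151) with the lever swinging down.

Request:
step_arm(plan=[{"dx": 0.034,"dy": 0,"dz": 0.0386,"ax": 0,"ay": 0,"az": 0,"gripper": 0},{"dx": 0.0222,"dy": 0,"dz": 0.041,"ax": 0,"ay": 0,"az": 0,"gripper": 0},{"dx": 0.018,"dy": 0,"dz": 0.0431,"ax": 0,"ay": 0,"az": 0,"gripper": 0},{"dx": 0.0136,"dy": 0,"dz": 0.0446,"ax": 0,"ay": 0,"az": 0,"gripper": 0},{"dx": 0.0091,"dy": 0,"dz": 0.0458,"ax": 0,"ay": 0,"az": 0,"gripper": 0},{"dx": 0,"dy": 0,"dz": 0,"ax": 0,"ay": 0,"az": 0,"gripper": 0}])

```text
clock: 16.62
eef_pos: [470.0, 0.1, 242.4]
tool_rot: [3.141, 0.346, -3.025]
force: [-5.2, -0.6, 3.8]
width: 0.1
gripper_force: 2.6
```

Run:
```python
from h import *; from cell import ctrl
s=ctrl.read_state()
K=lambda th:(40-140*np.cos(th)-12.7,-73.,235+140*np.sin(th)+34.8)
plan(s,[K(-.3),K(-.4),np.add(K(-.4),(0,0,-4))])
```

```text
frame [-108.70680523  -72.22202202] 242.4310185254567 tool z [ 0.337  0.041 -0.941] tool y [-0.117  0.993  0.001] [-5.2 -0.6  3.8]
(np.float64(-106.44710847758485), -73.0, np.float64(228.42717106741247)) [ 0.0087 -0.0026  0.0465]
(np.float64(-101.64853916040393), -73.0, np.float64(215.28143207678892)) [-0.0002 -0.      0.0466]
[-101.64853916  -73.          211.28143208] [ 0.0045 -0.      0.0125]
```

Request:
step_arm(plan=[{"dx": 0.0044,"dy": 0,"dz": 0.0464,"ax": 0,"ay": 0,"az": 0,"gripper": 0},{"dx": 0,"dy": 0,"dz": 0.0466,"ax": 0,"ay": 0,"az": 0,"gripper": 0},{"dx": 0.0045,"dy": 0,"dz": 0.0125,"ax": 0,"ay": 0,"az": 0,"gripper": 0},{"dx": 0,"dy": 0,"dz": 0,"ax": 0,"ay": 0,"az": 0,"gripper": 0},{"dx": 0,"dy": 0,"dz": 0,"ax": 0,"ay": 0,"az": 0,"gripper": 0}])

```text
clock: 17.25
eef_pos: [478.8, 1.5, 216.1]
tool_rot: [3.138, 0.349, -3.025]
force: [-1.3, -0.2, 4.5]
width: -0.3
gripper_force: 2.6
```

Run:
```python
from h import *; from cell import ctrl
s=ctrl.read_state(); plan(s,[])
d=ctrl.get_image("scene"); cv2.imwrite("pics/f.png",cv2.resize(d["color"][120:250,170:310,::-1],None,fx=4.4,fy=4.4,interpolation=2))
```

```text
frame [-99.73907783 -71.80252178] 216.05865696656062 tool z [ 0.339  0.043 -0.94 ] tool y [-0.118  0.993  0.003] [-1.3 -0.2  4.5]
```

View pics/f.png

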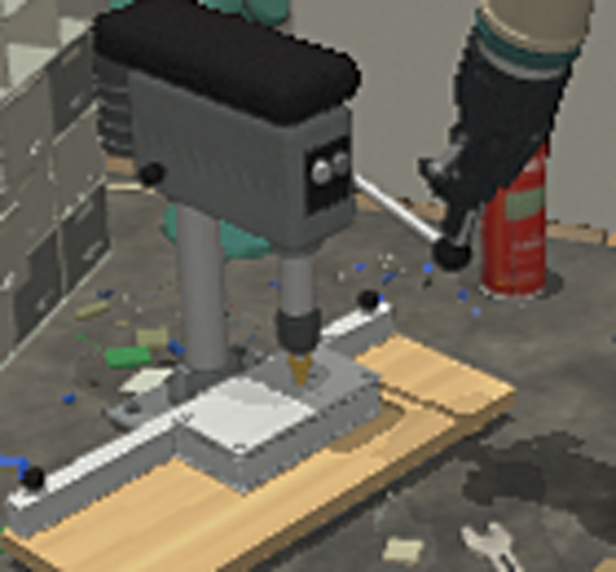

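The crop shows the bit down in the lid at about (238,207) with the knob low. I'll press slightly further to make sure the lever is at its stop.

Request:
step_arm(plan=[{"dx": 0.005,"dy": 0,"dz": 0.0125,"ax": 0,"ay": 0,"az": 0,"gripper": 0},{"dx": 0,"dy": 0,"dz": 0,"ax": 0,"ay": 0,"az": 0,"gripper": 0},{"dx": 0,"dy": 0,"dz": 0,"ax": 0,"ay": 0,"az": 0,"gripper": 0}])

```text
clock: 17.68
eef_pos: [479.4, 1.5, 213.9]
tool_rot: [3.137, 0.353, -3.026]
force: [-11.7, 0.5, 29.5]
width: -0.1
gripper_force: 16.1
```

Run:
```python
from h import *; from cell import ctrl
s=ctrl.read_state(); plan(s,[])
d=ctrl.get_image("top"); W=cloud(d); q=(W[...,:2]-b)@rot(.117)
e=ctrl.get_image("scene"); W2=cloud(e); q2=(W2[...,:2]-b)@rot(.117)
for W,q,d in((W,q,d),(W2,q2,e)):
    m=(d["color"].max(-1)<60)&(abs(q[...,0]+89)<22)&(q[...,1]>-95)&(q[...,1]<-50)&(W[...,2]<200)&(W[...,2]>150)
    if m.sum(): print(m.sum(),np.median(q[m],0),np.quantile(W[m][:,2],[.05,.5,.95]))
W=W2;c=e["color"].astype(int); m=(c[...,0]-c[...,2]>50)&(W[...,2]>66)&(W[...,2]<130)&(np.hypot(q2[...,0],q2[...,1]-6)<15)
print("bit",m.sum(),W[m][:,2].min(),W[m][:,2].max())
```

```text
frame [-99.15872619 -71.90367381] 213.8803187748302 tool z [ 0.342  0.045 -0.938] tool y [-0.117  0.993  0.005] [-11.7   0.5  29.5]
2 [-80.2010131  -67.94537634] [190.29972413 191.74274878 193.18577343]
52 [-94.20993634 -60.45890802] [174.12823569 187.06376141 193.6141287 ]
bit 20 66.06530604548584 93.49007523410171
```

29.5 N with TCP z at 214 matches the full-down stop at 0.9 rad; a miss would have stopped the lever about 13 mm higher. Now I'll let the lever back up along the arc.

Request:
step_arm(plan=[{"dx": -0.005,"dy": 0,"dz": -0.02,"ax": 0,"ay": 0,"az": 0,"gripper": 0},{"dx": 0,"dy": 0,"dz": -0.046,"ax": 0,"ay": 0,"az": 0,"gripper": 0},{"dx": -0.0044,"dy": 0,"dz": -0.0464,"ax": 0,"ay": 0,"az": 0,"gripper": 0},{"dx": -0.0091,"dy": 0,"dz": -0.0458,"ax": 0,"ay": 0,"az": 0,"gripper": 0},{"dx": -0.0136,"dy": 0,"dz": -0.0446,"ax": 0,"ay": 0,"az": 0,"gripper": 0},{"dx": -0.018,"dy": 0,"dz": -0.0431,"ax": 0,"ay": 0,"az": 0,"gripper": 0},{"dx": -0.0222,"dy": 0,"dz": -0.041,"ax": 0,"ay": 0,"az": 0,"gripper": 0},{"dx": -0.0262,"dy": 0,"dz": -0.0386,"ax": 0,"ay": 0,"az": 0,"gripper": 0},{"dx": -0.0299,"dy": 0,"dz": -0.0358,"ax": 0,"ay": 0,"az": 0,"gripper": 0},{"dx": -0.025,"dy": 0,"dz": -0.034,"ax": 0,"ay": 0,"az": 0,"gripper": 0},{"dx": -0.02,"dy": 0,"dz": -0.06,"ax": 0,"ay": 0,"az": 0,"gripper": 0},{"dx": 0,"dy": 0,"dz": -0.15,"ax": 0,"ay": 0,"az": 0,"gripper": 0},{"dx": 0,"dy": 0,"dz": -0.15,"ax": 0,"ay": 0,"az": 0,"gripper": 0},{"dx": 0.15,"dy": 0,"dz": 0,"ax": 0,"ay": 0,"az": 0,"gripper": 0},{"dx": 0.15,"dy": 0,"dz": 0,"ax": 0,"ay": 0,"az": 0,"gripper": 0},{"dx": 0.15,"dy": 0,"dz": 0,"ax": 0,"ay": 0,"az": 0,"gripper": 0},{"dx": 0,"dy": 0,"dz": 0,"ax": 0,"ay": 0,"az": 0,"gripper": 0},{"dx": 0,"dy": 0,"dz": 0,"ax": 0,"ay": 0,"az": 0,"gripper": 0}])

```text
clock: 20.02
eef_pos: [327.0, -12.8, 381.9]
tool_rot: [3.131, 0.34, -3.018]
force: [0.4, 0.2, 0.4]
width: -0.2
gripper_force: 0.0
```

Run:
```python
from h import *; from cell import ctrl
s=ctrl.read_state(); plan(s,[])
for n in("top","scene"):
    d=ctrl.get_image(n); q=boxpose(d,.117,b,(165,315,165,265)); q=q[q[:,0]<37.5]; print(ext(q,0),ext(q,1))
    if n=="scene":
        W=cloud(d); m=(d["color"].max(-1)<50); m[:,:262]=0;m[:,280:]=0;m[:135]=0;m[150:]=0; print("knob",m.sum(),np.median(W[m],0))
    cv2.imwrite(f"pics/g{n}.png",cv2.resize(d["color"][110:250,165:310,::-1],None,fx=4,fy=4,interpolation=2))
cv2.imwrite("pics/g.png",cv2.resize(np.hstack([cv2.imread(f"pics/g{n}.png") for n in("top","scene")]),None,fx=.68,fy=.68))
```

```text
frame [-252.15987382  -68.34707204] 381.9469275365235 tool z [ 0.33   0.052 -0.943] tool y [-0.126  0.992  0.01 ] [0.4 0.2 0.4]
box in bit/fence frame [ 4.5 25. ] [148.7  84.3] 89.29
[(np.float64(-36.4), np.float64(0.0018)), (np.float64(34.7), np.float64(0.2441))] [(np.float64(-47.5), np.float64(0.8721)), (np.float64(98.6), np.float64(-0.0281))]
box in bit/fence frame [ 0.9 30.5] [155.9  83. ] 89.87
[(np.float64(-35.9), np.float64(-0.007)), (np.float64(33.8), np.float64(-0.0075))] [(np.float64(-42.4), np.float64(-0.0171)), (np.float64(105.1), np.float64(0.0735))]
knob 61 [489.65427236  11.69074404 309.4967579 ]
```

View pics/g.png

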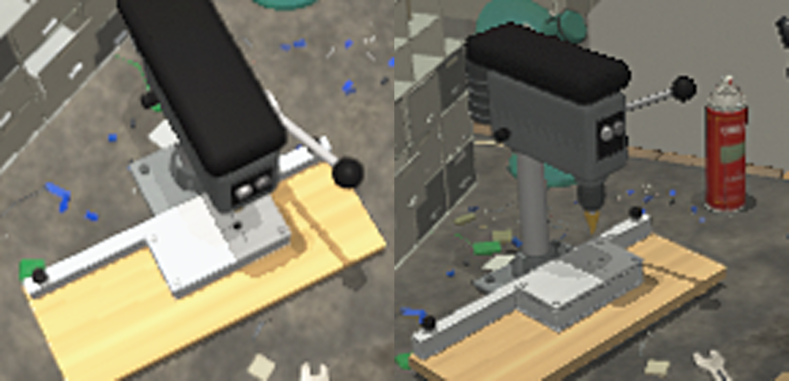

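The lever is back up (knob at its starting position), the box is still square and flush, and the arm is clear of everything.

```bash
python3 -c "
from cell import ctrl
print(ctrl.finish_job())"
```

```text
the job is handed in; nothing more can be done
None
```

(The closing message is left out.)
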